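# Clamp the lid of the specimen carrier

### The arm

A 6-joint arm with a two-finger parallel gripper is mounted at the origin on the work surface. World frame = base frame: x ahead of the robot, y to its left, z up, the work surface at z = 0. Lengths are in m, angles in rad, forces in N, time in s.
With the tool pointing down it reaches from about 0.4 to 0.925 m from the base axis. Payload 12.5 kg.
Tool frame: the origin (TCP) lies between the finger pads; the fingertips stand 22 mm ahead of it and the grasp point (between the pads) lies 3 mm ahead of it; z points along the fingers, y is the line along which they close (so a half turn about z gives the same grasp; the last joint's range is limited). The gripper opens to 95 mm and grips with 3 to 60 N. Pads are 20 mm wide; open, the fingers measure 119 mm over their backs; the gripper's body (75 mm by 180 mm) begins 59 mm behind the grasp point.
Start: joints at [-1.227, 0.491, 1.559, -0, 1.092, -0.106], TCP at [0.272, -0.563, 0.237] pointing down, gripper open.
Joint ranges: [-3.1, 3.1], [-0.84, 2.19], [0.05, 2.79], [-1.13, 4.28], [0.06, 2.93], [-2.69, 2.69]. Speed limits (rad/s): [2.22, 2.22, 2.79, 3.14, 3.14, 3.14].

### API

Orientations are given as a unit quaternion [w, x, y, z].
In Python, from workcell import ctrl gives the robot as it stands. Calls block until the motion is done:
- ctrl.move_to(position, orientation): joint-space move of the TCP to a pose.
- ctrl.move_straight(position, frame=None, v=0.15, threshold=None): straight line of the TCP; frame=None keeps the orientation; v is the mean speed in m/s. With threshold (N) it stops when the force on the tool has changed by that much, and returns True; else False.
- ctrl.move_joints(angles): joint-space move.
- ctrl.set_gripper(opening, grip_force=None): finger opening in m; grip_force is the grip in N (None keeps the last); returns when the fingers have stopped.
- ctrl.pause(seconds).
- ctrl.solve_ik(position, orientation): joint angles nearest the present ones, or None.
- ctrl.get_state(): the state.
- ctrl.snapshot(name): name is "scene" or "top" or "wrist"; returns (picture, depth): 384x512x3 uint8, red, green, blue; 384x512 float32, m along the optical axis (not along the pixel's ray), 0 where there is no reading.
- ctrl.calibration(name): a dict with "camera_matrix" (3x3 intrinsics, pixels), "rvec" (rotation vector, rad) and "tvec" (3), from world to camera coordinates, as OpenCV has them; the wrist camera has in their place "hand_eye" (4x4, takes a point from camera to tool coordinates, whose origin is the TCP and whose axes are the flange's). Camera axes: x right, y down, z forward; pixel columns grow to the right and rows downward; lengths in m; the calibration is good to about 2 mm. The wrist camera is an equidistant fisheye: a pixel r from the principal point sees the ray r / f radians off the axis. A picture is of the moment at which its call begins: read the wrist's pose just before it. calibration takes no time and is no camera call.
A pose or a line that the arm cannot do raises ctrl.Unreachable and nothing moves.
- ctrl.finish_job(): hands the job in; it is judged then, once.
Trained networks look in the newest picture that a camera, given by its name, has taken for a name from the list of things; names that differ only in an ending like _2 or _b are one class to them, and where a whole thing is asked for, a point or a joint stands for the part that bears it (a point fixed in the world has none). Each returns a list of dicts, best first, with "score" (0 to 1); they miss things now and then, are a little off and sometimes report something else, mostly with a low value. They report only what shows in the picture. A call takes as long as a camera call. They do not tell look-alikes from the thing itself.
- ctrl.outline_of(camera, query): "pixels" (384x512 bool, what is visible of it) and "xy" ([column, row] in pixels, amid what is visible of it).
- ctrl.mark_of(camera, query): "xy" ([column, row] in pixels: a listed point, or the origin of a listed thing).
The state is a dict: "clock": time; "joint_pos": joint angles; "joint_velocities": joint speeds; "tau": joint torques, N m; "position": TCP position; "tcp_rot": TCP orientation; "contact_force": force on the tool from outside, world axes, zero at the start; "torque": the same for the moment, N m; "gripper_width": finger opening in m; "finger_force": force on a finger pad.
Only numpy, scipy, OpenCV 4.12 (cv2) and the standard library are available. Lean on these libraries where they do the work, as an engineer would, in place of code of your own. Each camera call takes 0.05 s, during which the arm holds its last target. There are 200 camera calls.

### The job

Close the quick clamp on the red specimen carrier: with the outside of a finger, push the steel clamp strap round by its blue lug until it lies fully home across the white lid against its stop, and only then press the orange cam lever all the way down. Leave the lid seated on the carrier and the cups and the pump bottle standing where they are, and finish clear of everything.

Things in the scene. Friction and masses are not known exactly. Their poses are not given: they have to be found in the camera images.
- carrier: Red open box, 160 (its x) x 180 (its y) x 105 mm high, heavy, does not move on the bench. Origin: centre of its underside on the bench; z up. At its +y end a pivot post carries the clamp strap; at its -y end a dark post (carrier x 16 to 28 mm, y -116 to -92 mm, up to 170 mm high), is the strap's stop and carries the cam lever.
- lid: White loose lid, 160 x 180 mm slab 16 mm thick on the carrier's rim, its 8 mm plug reaches down inside the walls with about 2.5 mm play. Origin: centre of the plug's underside, 24 mm below the lid's flat top, which is 121 mm above the bench. Same axes as the carrier. Must stay seated.
- strap (a joint): Clamp strap angle (rad). 0 = home: lying across the lid along the carrier's y, from the pivot (+y end) to the stop post at the -y end (hard stop). Grows as the strap swings out level towards the carrier's -x side (at 1.57 it points along the carrier's -x); limit 1.6. Starts between about 0.7 and 1.35. Stiff hinge (0.12 Nm, about 1 N at the lug): stays where it is left.
- strap_hinge (a point): Pivot axis of the strap (upright), at carrier x 0, y +105 mm, 133 mm above the bench. This point's axes turn with the strap: its -y runs along the strap to the free end. The strap is a steel bar 26 mm wide, 10 mm thick, 220 mm long from the pivot, underside 128 and top 138 mm above the bench, 7 mm clear of the lid.
- lug (a point): Centre of the blue upright lug on the strap, 120 mm from the pivot axis: a plate 36 mm long along the strap, 8 mm thick across it, 36 mm high, from 138 to 174 mm above the bench; centre at 156 mm. Its axes turn with the strap: -y along the strap to the free end, x across it. To close, push its -x face towards +x, in a level arc about the pivot.
- lever (a joint): Cam lever angle (rad). 0 = fully down: its handle is level and points out from the carrier's -y end (hard stop). It grows as the handle is raised, to 1.1 at most; it starts raised, between about 0.6 and 1.0. A stiff hinge (0.25 Nm, about 3.5 N at the paddle): stays where it is left.
- lever_hinge (a point): Level axle of the cam lever, along the carrier's x, at carrier x 0, y -104 mm, 158 mm above the bench, over the strap's end when the strap is home.
- lever_pad (a point): Centre of the upper face of the orange lever's end paddle, 75 mm out from the axle and 7 mm above the lever's centre line; paddle 32 mm wide (carrier x), 34 mm long, 10 mm thick. With the lever down it lies 165 mm above the bench, 179 mm from the carrier's centre towards its -y. Its z is the outward normal of the paddle's upper face.
- sanitiser_mid (a point): White pump bottle with a green band, 58 mm across, 161 mm high, loose, stands on the carrier's far (+x) side; the point is 80 mm above its base.
- cup_yellow_mid (a point): Specimen cup with a yellow screw cap, 62 mm across, 66 mm high, loose, stands beside the carrier; the point is 33 mm above its base.
- cup_white_mid (a point): Specimen cup with a white screw cap, 62 mm across, 66 mm high, loose, stands beside the carrier; the point is 33 mm above its base.
There are look-alikes about, which are no part of the job. What is shaped like the part that bears cup_white_mid but purple is not meant. Leave any pink look-alike of the part that bears cup_yellow_mid alone.

How it is judged:
By the outcome, as a careful person would: the job done as asked, in the order asked, and still so for the second after the job is handed in, with the robot touching nothing.
It also fails if it takes over 48 s, if anything falls off the work surface, if the arm or the gripper's body presses on something with over 40 N, if the wrist force passes 120 N, or if a joint passes its speed limit or range.

## Working session

There is one attempt and no reset: what is moved stays moved. The work goes in short steps, each a Python script; the robot and the scene stay as the last script left them, time stands still between calls to the robot, and variables do not carry over. Pictures are saved under pics/ and viewed, at most 10 in all, crops included, and the job is handed in when it is done.

```bash
mkdir -p pics; ls; cat > h.py <<'E'
import numpy as np, cv2
from workcell import ctrl
def snap(cam,fn=None):
    p,d=ctrl.snapshot(cam)
    if fn: cv2.imwrite('pics/'+fn,p[:,:,::-1])
    return p,d
def w(cam,uv,d=None,z=None):
    """world point from a pixel by depth d or by known height z"""
    c=ctrl.calibration(cam);K=c['camera_matrix'];R=cv2.Rodrigues(np.array(c['rvec'],float))[0];t=np.array(c['tvec'],float).ravel()
    r=np.linalg.solve(K,[uv[0],uv[1],1.]);o=-R.T@t;r=R.T@r
    return o+r*(d if z is None else (z-o[2])/r[2])
E
python3 - <<'E'
from h import *
for cam in('scene','top'):
    p,d=snap(cam,cam+'1.png')
    for q in['carrier','lid','strap_hinge','lug','lever_hinge','lever_pad','sanitiser_mid','cup_yellow_mid','cup_white_mid']:
        for m in ctrl.mark_of(cam,q)[:3]:
            u,v=m['xy'];dd=d[min(int(v),383),min(int(u),511)]
            print(cam,q,round(m['score'],2),np.round(m['xy'],1),np.round(w(cam,m['xy'],dd),3))
print(ctrl.get_state())
E
```

```text
pics
scene carrier 0.65 [230.1 230.2] [0.709 0.004 0.103]
scene carrier 0.24 [233.6 277.6] [0.794 0.039 0.067]
scene lid 0.94 [221.9 202.6] [ 0.652 -0.033  0.12 ]
scene strap_hinge 0.69 [269.3 202.9] [0.653 0.071 0.144]
scene lug 0.83 [282.6 162.3] [0.541 0.071 0.168]
scene lever_hinge 0.82 [191.6 161.1] [ 0.589 -0.124  0.166]
scene lever_pad 0.77 [171.  130.4] [ 0.563 -0.178  0.221]
scene sanitiser_mid 0.84 [163.5 240.7] [ 0.776 -0.109  0.107]
scene sanitiser_mid 0.48 [222.1 201.5] [ 0.652 -0.032  0.123]
scene cup_yellow_mid 0.91 [287.  299.7] [0.814 0.148 0.067]
scene cup_yellow_mid 0.87 [231.6 276.7] [0.792 0.035 0.066]
scene cup_white_mid 0.74 [254.2 176.1] [0.549 0.008 0.123]
scene cup_white_mid 0.58 [213.  165.1] [ 0.534 -0.099  0.122]
top lid 0.8 [290.7 175.6] [ 0.611 -0.026  0.121]
top strap_hinge 0.93 [247.5 158.2] [0.643 0.058 0.137]
top strap_hinge 0.61 [382.6 188.9] [ 0.57  -0.176  0.213]
top lug 0.89 [244.5 216.6] [0.528 0.065 0.175]
top lever_hinge 0.95 [353.7 186.5] [ 0.581 -0.136  0.171]
top lever_pad 0.74 [384.  189.8] [ 0.568 -0.177  0.217]
top sanitiser_mid 0.62 [3
[... 301 characters left out ...]
ay([-1.22660293e+00,  4.90845343e-01,  1.55890383e+00, -1.08601709e-05,
        1.09169729e+00, -1.05619432e-01]), 'joint_velocities': array([ 1.35225419e-05, -8.97239971e-04, -3.26828327e-04,  7.66855668e-04,
       -1.25345527e-03, -1.32477028e-04]), 'tau': array([-6.28926991e-04, -6.12475991e+01, -2.58426529e+01,  6.91726757e-02,
        4.46974661e-02,  1.26506720e-06]), 'position': array([ 0.27175948, -0.56283796,  0.23669359]), 'tcp_rot': array([7.31476980e-05, 9.74814421e-01, 2.23017575e-01, 3.91380388e-06]), 'contact_force': array([-0.32873119,  0.20559964, -0.39838924]), 'torque': array([0.01902722, 0.0155377 , 0.04800624]), 'finger_force': 0.0, 'gripper_width': 0.09521944793386146}
```

View pics/top1.png

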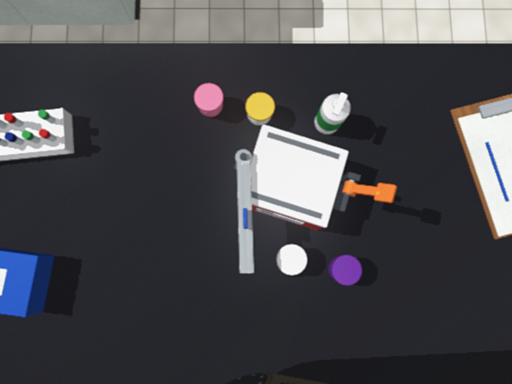

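View pics/scene1.png

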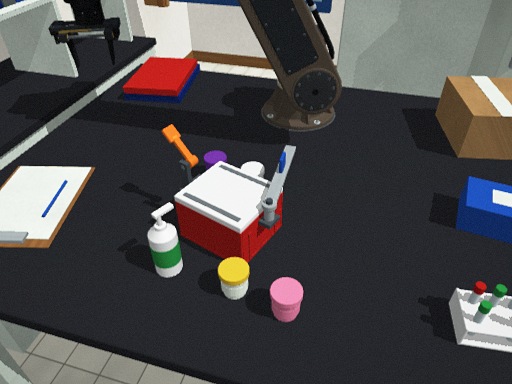

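Top view: the strap runs from the pivot (244,157) to (246,272), its blue lug is at (245,218), and the orange lever is at (370,190). The yellow cup is at (260,107) with the pink look-alike at (208,99). The white cup is at (292,260) with purple at (346,270), and the bottle is at (332,113). Other blue things are the pen (497,168) and the box (20,285). The lug is the one standing on the strap.

Next I'll fit the carrier pose and both joint angles to all the marks.

```bash
cat >> h.py <<'E'
from scipy.optimize import least_squares
from scipy.spatial.transform import Rotation as Rn
def pts(p):
    x,y,a,th,ph=p;c,s=np.cos,np.sin
    L={'carrier':(0,0,0),'lid':(0,0,.097),'strap_hinge':(0,.105,.133),'lug':(-.12*s(th),.105-.12*c(th),.156),
     'lever_hinge':(0,-.104,.158),'lever_pad':(0,-.104-.075*c(ph)+.007*s(ph),.158+.075*s(ph)+.007*c(ph))}
    R=np.array([[c(a),-s(a),0],[s(a),c(a),0],[0,0,1]])
    return {k:R@np.array(v)+[x,y,0] for k,v in L.items()}
def fit(p0,cams=('scene','top')):
    obs=[]
    for cam in cams:
        snap(cam)
        for q in['lid','strap_hinge','lug','lever_hinge','lever_pad']:
            m=ctrl.mark_of(cam,q)
            if m: obs.append((cam,q,np.array(m[0]['xy'])))
    C={c:ctrl.calibration(c) for c in cams}
    def f(p):
        P=pts(p)
        return np.concatenate([cv2.projectPoints(P[q][None],np.array(C[c]['rvec'],float),np.array(C[c]['tvec'],float),np.array(C[c]['camera_matrix']),None)[0].ravel()-o for c,q,o in obs])
    r=least_squares(f,p0,loss='soft_l1',f_scale=2)
    for o,e in zip(obs,f(r.x).reshape(-1,2)): print(o[0],o[1],np.round(e,1))
    return r.x
def q_of(yv):
    yv=np.array([yv[0],yv[1],0.])/np.hypot(yv[0],yv[1]);z=np.array([0,0,-1.])
    return Rn.from_matrix(np.c_[np.cross(yv,z),yv,z]).as_quat(scalar_first=True)
def arm_pose(p,th,gap,z,flip=1,along=.12):
    """TCP beside the lug's -x face, gap = TCP to the lug's mid plane"""
    a=p[2];xc=np.array([np.cos(a),np.sin(a)]);yc=np.array([-xc[1],xc[0]])
    d=-np.cos(th)*yc-np.sin(th)*xc; n=-np.sin(th)*yc+np.cos(th)*xc
    h=pts(p)['strap_hinge'][:2]
    return np.r_[h+along*d-gap*n,z],q_of(flip*n)
E
python3 - <<'E'
from h import *
p=fit([.61,-.03,-.31,1.32,.77]);print(p);np.save('p.npy',p)
for k,v in pts(p).items():print(k,v.round(3))
for fl in(1,-1):
  for th in(p[3],.6,0):
    print(fl,th,np.round(ctrl.solve_ik(*arm_pose(p,th,.02,.17,fl)),2) if ctrl.solve_ik(*arm_pose(p,th,.02,.17,fl)) is not None else None)
im=cv2.imread('pics/top1.png')[140:290,220:420];cv2.imwrite('pics/crop1.png',cv2.resize(im,None,fx=4,fy=4,interpolation=2))
E
```

```text
scene lid [ 5.4 -2.5]
scene strap_hinge [-0.3 -0.3]
scene lug [-1.  -0.4]
scene lever_hinge [-0.3  0.6]
scene lever_pad [1.2 0. ]
top lid [2.2 0. ]
top strap_hinge [-2.7 -1.6]
top lug [-0.8  0. ]
top lever_hinge [0.8 0.1]
top lever_pad [ 1.1 -0.5]
[ 0.61348736 -0.03310734 -0.31882128  1.26598801  0.85633387]
carrier [ 0.613 -0.033  0.   ]
lid [ 0.613 -0.033  0.097]
strap_hinge [0.646 0.067 0.133]
lug [0.526 0.068 0.156]
lever_hinge [ 0.581 -0.132  0.158]
lever_pad [ 0.567 -0.174  0.219]
1 1.2659880099866072 [ 0.04  0.45  1.86 -0.    0.84  1.63]
1 0.6 [-0.1   0.45  1.84 -0.    0.85  0.81]
1 0 [-0.18  0.52  1.72 -0.    0.91  0.14]
-1 1.2659880099866072 [ 0.04  0.45  1.86 -0.    0.84 -1.51]
-1 0.6 [-0.1   0.45  1.84 -0.    0.85 -2.33]
-1 0 None
```

View pics/crop1.png

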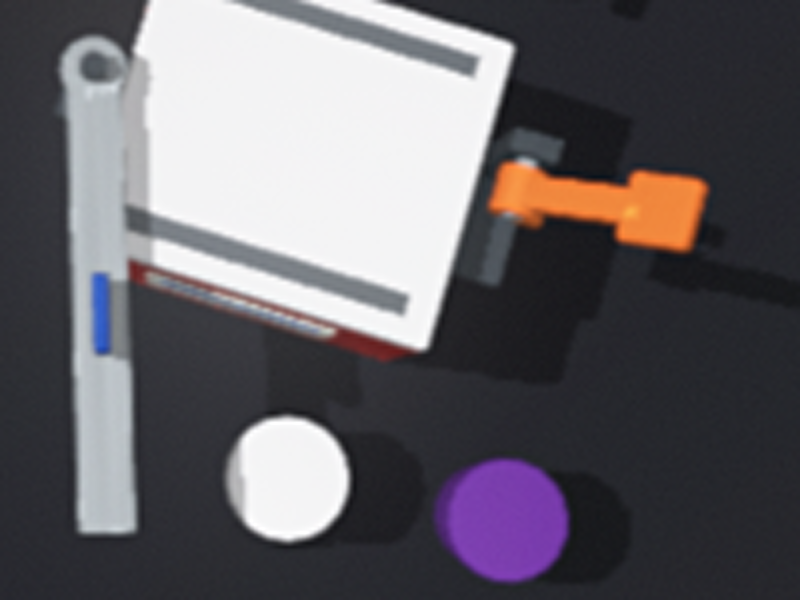

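The crop confirms the blue lug at crop (101,313) on the strap, and its -x face (left in the picture) is free. I'll go there with the gripper closed and check from close by.

```bash
python3 - <<'E'
from h import *
p=np.load('p.npy')
ctrl.set_gripper(0.0)
s=ctrl.get_state();x=s['position'];x[2]=.40
ctrl.move_straight(x,v=.3)
P,q=arm_pose(p,p[3],.05,.36)
ctrl.move_to(P,q)
P[2]=.17; ctrl.move_straight(P,v=.2)
s=ctrl.get_state();print(s['clock'],s['position'],P,s['gripper_width'],s['contact_force'])
snap('top','top2.png');pic,d=snap('wrist','wrist2.png')
im=cv2.imread('pics/top2.png')[140:290,180:380];im=cv2.resize(im,(600,450));b=cv2.imread('pics/wrist2.png')
cv2.imwrite('pics/both2.png',cv2.resize(np.hstack([im,cv2.resize(b,(600,450))]),(800,300)))
c=ctrl.calibration('wrist');K=c['camera_matrix'];H=np.array(c['hand_eye'])
for m in ctrl.mark_of('wrist','lug')[:2]:
    u=np.array(m['xy']);r=(u-K[:2,2])/K[0,0];a=np.hypot(*r);ray=np.r_[np.sin(a)*r/a,np.cos(a)]
    R=Rn.from_quat(s['tcp_rot'],scalar_first=True).as_matrix()
    o=R@H[:3,3]+s['position'];g=R@H[:3,:3]@ray
    X=o+g*(.156-o[2])/g[2]; print(m['score'],u,X,pts(p)['lug'])
E
```

```text
7.4833 [0.52756129 0.11823873 0.17082705] [0.52711175 0.11827783 0.17      ] 0.00031091466668308897 [ 0.99486023 -0.13598751 -0.21380335]
0.78 [340.2 242.5] [0.52484795 0.06551538 0.156     ] [0.52641112 0.06828274 0.156     ]
```

View pics/both2.png

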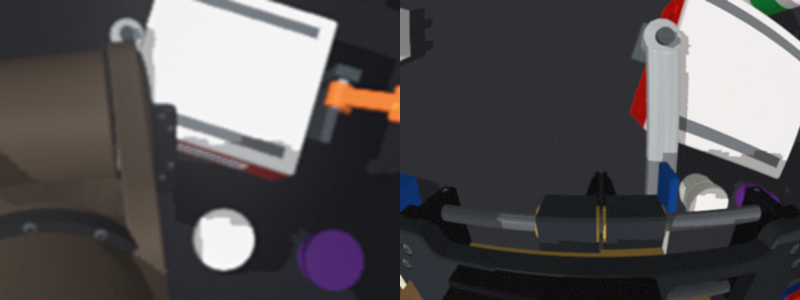

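The wrist view shows the lug (wrist picture about (340,242)) just ahead of the closed fingers, within 3 mm of the fit. Now I'll push round the arc.

```bash
python3 - <<'E'
from h import *
p=np.load('p.npy')
for th in list(np.linspace(p[3],.15,9))+[.06]:
    P,q=arm_pose(p,th,.016,.17)
    hit=ctrl.move_straight(P,q,v=.08,threshold=15)
    s=ctrl.get_state();print(round(th,2),hit,round(s['clock'],2),np.round(s['contact_force'],1))
    if hit:break
else:
    P,q=arm_pose(p,-.07,.016,.17)
    print(ctrl.move_straight(P,q,v=.04,threshold=8))
s=ctrl.get_state();print(s['clock'],s['position'],P,np.round(s['contact_force'],1))
snap('scene','scene3.png');pic,d=snap('wrist','wrist3.png')
b=[cv2.imread('pics/%s3.png'%k) for k in('scene','wrist')]
cv2.imwrite('pics/both3.png',np.hstack([cv2.resize(b[0][110:290,130:330],(400,360)),cv2.resize(b[1],(400,360))]))
E
```

```text
1.27 False 8.21 [0.5 1.  0.6]
1.13 False 8.57 [-0.2 -0.3  0.2]
0.99 False 8.93 [-0.7  0.3  0.1]
0.85 False 9.28 [ 0.8  0.4 -0.5]
0.71 False 9.64 [-0.   0.1  0.1]
0.57 False 10.0 [-0.3  0.7 -0. ]
0.43 False 10.36 [-0.2 -0.4 -0. ]
0.29 False 10.72 [-0.7 -0.2  0. ]
0.15 False 11.07 [ 0.3 -0.6 -0.3]
0.06 False 11.36 [ 0.4 -0.1 -0.1]
True
11.7 [ 0.59525727 -0.04308099  0.16940343] [ 0.60134068 -0.04576298  0.17      ] [-3.1  0.8  3.3]
```

View pics/both3.png

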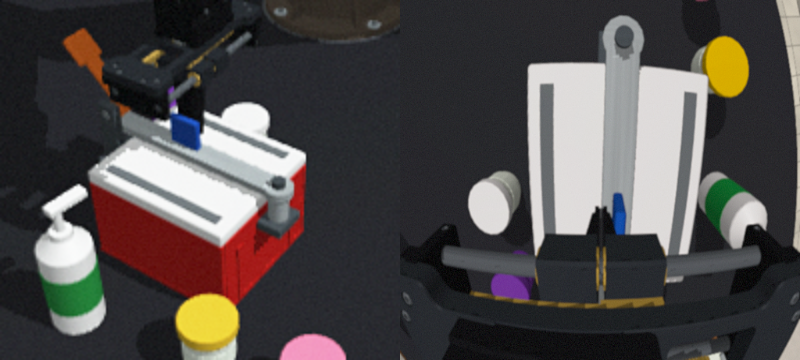

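The strap now lies along the lid with the lug against the finger. I'll press a little more to prove it is against the hard stop, then back off and measure the angle.

```bash
python3 - <<'E'
from h import *
p=np.load('p.npy')
a=p[2];xc=np.array([np.cos(a),np.sin(a),0])
s0=ctrl.get_state();print(np.round(s0['contact_force'],1))
h=ctrl.move_straight(s0['position']+.012*xc,v=.02,threshold=18)
s=ctrl.get_state();print(h,s['clock'],(s['position']-s0['position'])@xc,np.round(s['contact_force'],1))
ctrl.move_straight(s['position']-.04*xc,v=.1)
x=ctrl.get_state()['position'];x[2]=.33;ctrl.move_straight(x,v=.25)
# retreat towards the base so the cameras see the strap
ctrl.move_straight(x+[-.15,0,.02],v=.25)
p2=fit(np.r_[p[:3],0,p[4]]);print(p,p2,ctrl.get_state()['clock'],ctrl.get_state()['position']);np.save('p2.npy',p2)
snap('top','top4.png')
im=cv2.imread('pics/top4.png')[130:290,220:420];cv2.imwrite('pics/crop4.png',cv2.resize(im,(750,600),interpolation=2))
for cam in('scene','top'):
  m=ctrl.outline_of(cam,'strap')
  if m: print(cam,m[0]['score'],m[0]['pixels'].sum())
  if m and cam=='top':
    v,u=np.nonzero(m[0]['pixels']);X=np.array([w('top',(i,j),z=.138)[:2] for i,j in zip(u,v)])
    e=np.linalg.svd(X-X.mean(0),full_matrices=False)[2][0];print('strap axis vs carrier y',np.arctan(np.cross(np.r_[-xc[1],xc[0]],e)/(np.r_[-xc[1],xc[0]]@e)))
E
```

```text
[-4.3  0.8  2.8]
True 12.0917 -0.00015052692399555956 [-2.7  1.2  2.3]
scene lid [4.1 0.8]
scene strap_hinge [-0.9  1.5]
scene lug [-0.3  2.4]
scene lever_hinge [-1.  -0.2]
scene lever_pad [-0.9  0.3]
top lid [ 0.4 -1.1]
top strap_hinge [-3.1  0.6]
top lug [3.5 2. ]
top lever_hinge [-0.4  4.9]
top lever_pad [-0.4 -0.6]
[ 0.61348736 -0.03310734 -0.31882128  1.26598801  0.85633387] [ 0.61070846 -0.03407293 -0.30746026  0.00188012  0.86872765] 14.7917 [ 0.40778318 -0.03061002  0.349967  ]
scene 0.74 1167
top 0.77 1691
strap axis vs carrier y -0.006409608956362993<stdin>:19: DeprecationWarning: Arrays of 2-dimensional vectors are deprecated. Use arrays of 3-dimensional vectors instead. (deprecated in NumPy 2.0)
```

View pics/crop4.png

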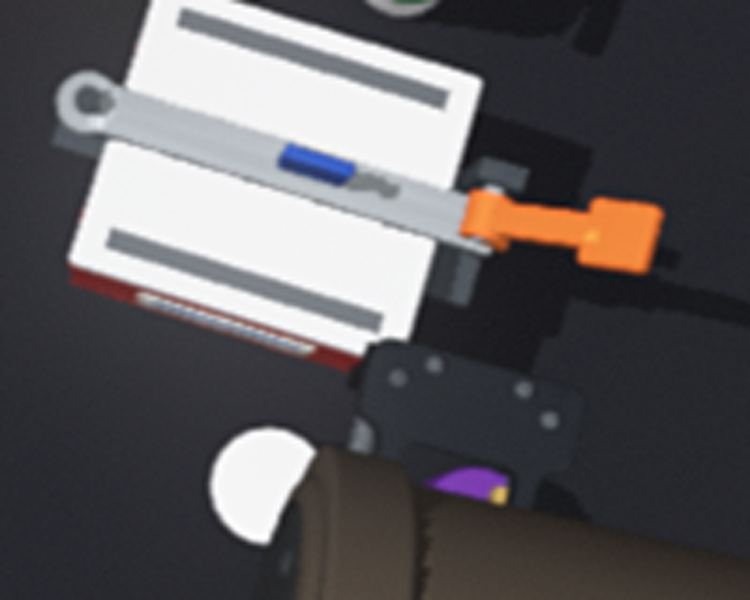

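The strap is home: the fitted angle is about 0, and the finger met a hard stop. Lid and cups are unmoved. The paddle is at crop (628,235). Now the lever.

```bash
python3 - <<'E'
from h import *
p=(np.load('p.npy')+np.load('p2.npy'))/2;p[3]=0;ph0=p[4]
a=p[2];q=q_of([np.cos(a),np.sin(a)])
def pad(ph,dz=0): 
    r=p.copy();r[4]=ph;return pts(r)['lever_pad']+[0,0,.022+dz]
ctrl.move_to(pad(ph0,.06),q)
for ph in np.r_[ph0,np.linspace(ph0,.08,6)[1:]]:
    h=ctrl.move_straight(pad(ph),v=.07,threshold=30)
    s=ctrl.get_state();print(round(ph,2),h,round(s['clock'],2),np.round(s['contact_force'],1))
    if h:break
else:
    h=ctrl.move_straight(pad(0,-.01),v=.03,threshold=25)
    s=ctrl.get_state();print(h,s['position']-pad(0),np.round(s['contact_force'],1))
x=s['position']
ctrl.move_straight(x+[0,0,.15],v=.2)
ctrl.move_straight(x+[-.17,0,.17],v=.25)
p3=fit(np.r_[p[:3],0,0]);print(p3,ctrl.get_state()['clock'])
snap('scene','scene5.png');snap('top','top5.png')
b=[cv2.imread('pics/%s5.png'%k) for k in('scene','top')]
cv2.imwrite('pics/both5.png',np.hstack([cv2.resize(b[0][110:320,110:320],(400,400)),cv2.resize(b[1][80:290,200:410],(400,400))]))
E
```

```text
0.86 False 16.83 [-0.2 -0.7 -0.4]
0.71 False 17.15 [-0.1  0.1  0.4]
0.55 False 17.47 [-0.3 -0.2  0.6]
0.39 False 17.78 [-0.1  0.1  0.6]
0.24 False 18.1 [-0.   1.1 -0.1]
0.08 False 18.42 [0.1 1.5 0.4]
True [ 0.0003489   0.00013834 -0.00022061] [-4.8  2.3 14.1]
scene lid [ 0.6 -2.5]
scene strap_hinge [ 34.8 -23. ]
scene lug [-3.4  3.4]
scene lever_hinge [-0.7  2.2]
scene lever_pad [ 0.7 -0.2]
top lid [ 3.  -0.4]
top strap_hinge [ 0.8 -4.5]
top lug [-0.5  3.4]
top lever_hinge [-1.5 -0.6]
top lever_pad [0.  0.4]
[ 0.61908282 -0.03558518 -0.33971535  0.04795609 -0.00290941] 21.1333
```

View pics/both5.png

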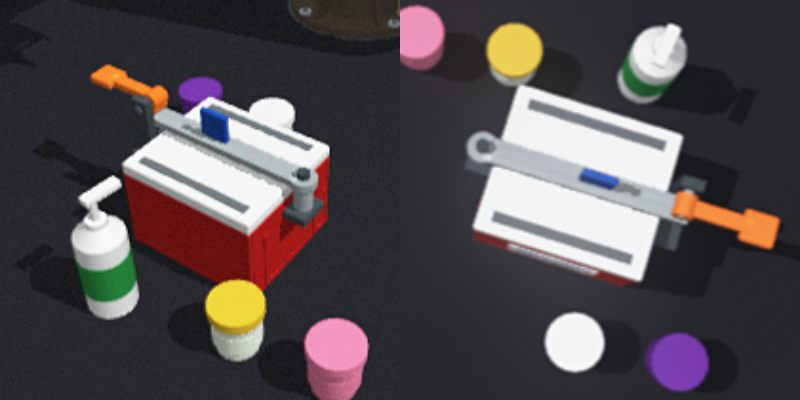

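The lever met its stop at exactly the nominal height (165 mm paddle face) and is level in line with the strap. The lid is seated, the cups and bottle are still standing in place, and the arm is clear.

```bash
python3 -c "
from workcell import ctrl
print(ctrl.get_state()['position'],ctrl.finish_job())"
```

```text
the job is handed in; nothing more can be done
[ 0.3873251  -0.20376338  0.35683661] None
```

The job is handed in at about 21 s: the strap was pushed home against its stop, then the lever pressed fully down. The last pictures show the lid seated, the cups and bottle standing in place, and the arm clear.

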